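# Set a depth gauge to the shallower of two mortises

### The job

The two mortises in the rail held in the vice were chopped by hand, and one came out shallower than the other. Set the depth gauge to the shallower one by feel, so that the tenons will go home in both: stock flat on the rail, tip of the rod touching the bottom, without ramming it. Then stand the gauge upright in the steel pot again with that setting kept, rod down inside and stock level across the rim, and leave the pot and the other tools where they are.

Things in the scene. Friction and masses are not known exactly. Their poses are not given: they have to be found in the camera images.
- gauge: mortise depth gauge: dark hardwood stock 24 (its x) x 96 (its y) x 20 mm high with a brass sole; origin at the centre of the sole (underside), z up. An upright steel rod 8 mm thick slides through its middle; a brass thumb screw at y = -38 stands 9 mm above the stock. It starts in the pot, sole on the rim. Whole gauge 0.2 kg
- gauge_rod (a joint): how far (m) the rod's tip stands out below the sole, 0 to 0.060; grows as the rod is pushed down. The rod is nipped: it takes about 6 N to slide it through the stock either way, and it stays where it is left. At the bottom of a mortise the push needed rises beyond that; a few newtons more are enough, the bare wood there is marred at 30 N
- grip (a point): centre of the flat wooden grip at the upper end of the rod: 12 (gauge x) x 22 (gauge y) x 20 mm high; it is 96 mm above the rod's tip and moves with the rod; axes as the gauge's
- mortise_a (a point): centre of the mouth of one mortise in the flat top of the light wooden rail in the vice; z up, x across the rail (34 mm wide), y along it. The mortise is 15 (x) x 46 (y) mm and blind; its depth is not known, between 25 and 60 mm. The rail ends 45 mm from here on the +y side; its top is 95 mm above the table and 23 mm above the jaws
- mortise_b (a point): the same for the other mortise, 100 mm from the first towards -y; the rail ends 65 mm from here on the -y side. One mortise is some millimetres shallower than the other; which one changes
- drill_vice: blue drill vice fixed to the table, 201 (x) x 108 (y) x 72 mm, screw handle towards its -x; origin on the table; the middle between the mortises lies 50 mm towards +x from it
- pot: round dark steel pot, open at the top, 72 mm across at the rim, 85 mm high, wall 4 mm, loose, 0.7 kg; origin at the centre of its underside
- chisel: wood chisel 258 mm long lying on the table, a bystander; origin at the middle of its underside
- pencil: pencil 157 mm long lying on the table, a bystander; origin at the middle of its underside
- square: try square 115 x 174 x 18 mm lying on the table, a bystander; origin at the middle of its underside
- waste_piece: wooden offcut 90 x 45 x 22 mm lying on the table, a bystander; origin at the middle of its underside

How it is judged (in metres and radians):
On the way:
1. the stock stands flat on the rail and the rod presses on the bottom of the shallower mortise (more than 1 N) (z of gauge in the frame of mortise_a below 0.002 m and angle between gauge's own z axis and vertical below 0.05 rad and contact force between gauge_rod_c0 and bottom_shallow_c0 above 1 N), for 0.1 s.
At the end, for the whole second after the job is handed in: the gauge stands released and at rest in the pot, rod down, upright within 6 degrees, sole on the rim (82 to 90 mm above the pot's foot), centred within 25 mm, the rod set to the shallower mortise, not the deeper (29 to 44.5 mm out); the pot stands upright within 40 mm of where it was (horizontal distance between gauge and pot below 0.025 m and z of gauge in the frame of pot between 0.082 and 0.09 m and angle between gauge's own z axis and vertical below 0.1 rad and angle between pot's own z axis and vertical below 0.05 rad and value of joint gauge_rod between 0.029 and 0.0445 m and linear speed of gauge below 0.01 m/s and distance of pot from where it was at the start of the episode below 0.04 m); the robot touches nothing.
It fails at once if the rod is rammed on the bottom of a mortise with more than 30 N (contact force between gauge_rod_c0 and bottom_shallow_c0 above 30 N or contact force between gauge_rod_c0 and bottom_deep_c0 above 30 N).
It fails at once if the rod, set to the shallower mortise, slides in the stock while the gauge is put in the pot (setting lost) (value of joint gauge_rod between 0.029 and 0.0445 m and horizontal distance between gauge and pot below 0.05 m and (velocity of joint gauge_rod above 0.006 m/s or velocity of joint gauge_rod below -0.006 m/s)).
It fails at once if a bystander is moved by more than 30 mm (distance of any of chisel, pencil, square, waste_piece from where it was at the start of the episode above 0.03 m).
It also fails if it takes over 54 s, if anything falls off the work surface, if the arm or the gripper's body presses on something with over 40 N, if the wrist force passes 120 N, or if a joint passes its speed limit or range.

### The arm

A 6-joint arm with a two-finger parallel gripper is mounted at the origin on a cart in front of the work surface, level with it; the furniture and walls round the work are solid. World frame = base frame: x ahead of the robot, y to its left, z up, the work surface at z = 0. Lengths are in m, angles in degrees, forces in N, time in s.
With the tool pointing down it reaches from about 0.375 to 0.925 m from the base axis. Payload 5.7 kg.
Tool frame: the origin (TCP) lies at the very end of the fingers, on their centre line; the grasp point (between the pads) lies 19 mm behind it (r.pinch_z is the distance from the TCP to the grasp point, in m); z points along the fingers, y is the line along which they close (so a half turn about z gives the same grasp; the last joint's range is limited). The gripper opens to 85 mm and grips with 20 to 120 N. Pads are 22 mm wide; open, the fingers measure 114 mm over their backs; the gripper's body (76 mm by 85 mm) begins 54 mm behind the grasp point. The pads swing forward as they close: fully open they stand 13 mm farther back than shut.
Start: joints at [65.082, 20.558, 86.54, -0, 72.909, -6.595], TCP at [0.189, 0.57, 0.205] pointing down, gripper open.
Joint ranges: [-170.27, 170.27], [-57.76, 135], [12.27, 136.19], [-55.21, 235.2], [11.17, 155.16], [-170.74, 170.74]. Speed limits (degrees/s): [136.94, 136.94, 180, 180, 180, 180].

### API

Orientations are given as a 3x3 rotation matrix whose columns are the frame's x, y, z axes.
In Python, from bench import r gives the robot as it stands. The module is installed in compiled form; this text tells all that it offers.
- The arm moves only by the tool jog_arm, never from a script. Its argument "motion" is a list of rows, each a list of 3 entries, a list of its own where there are three numbers: the opening, from -1 (shut) to 1 (fully open), then the shift along the tool's x, y, z normalised to -1 to 1, where 1 is 0.3 m, then the turn about the tool's z normalised to -1 to 1, where 1 is 360 degrees. In form: [[grip, [x, y, z], yaw], ...]. A call has 1 to 20 rows; each row is the pose to reach, as a shift and turn from the pose commanded when the call began, along the tool's axes at that moment, turning the shorter way round; what a row does not reach only later rows make up. A row lasts 1/10 s, in which the tool goes at most 50 mm and 8.59 degrees, less where a joint would pass 70% of its speed; a pose out of reach is approached as far as the arm can. A call with a number of a shift or a turn outside -1 to 1 is refused whole. A call with a gripper value outside its range is refused whole. The fingers move at their own pace and stop on an object; "grip_force" is the grip in N (left out, the last holds). Time passes only in rows, so rows that repeat a pose let the fingers close. It gives the time, the measured TCP pose, the force, the opening and the grip force at its end, in the units of the state.
- r.state(): the state, without advancing time (a new reading comes with each control period).
- r.grab_frame(name): name is "side" or "top" or "wrist"; returns a dict with "img" (384x512x3 uint8, blue, green, red), "range_z" (384x512 float32, m along the optical axis (not along the pixel's ray), 0 where there is no reading), "mtx" (3x3 intrinsics, pixels), "dist_coeffs" ([k1, k2, p1, p2, k3] as OpenCV has them; the pictures are not rectified), "R" (3x3) and "t" (3): a world point X has camera coordinates R X + t. Camera axes: x right, y down, z forward; pixel columns grow to the right and rows downward; lengths in m; the calibration is good to about 2 mm. A picture is of the moment at which its call begins.
- r.finish_job(): hands the job in; it is judged then, once.
The state is a dict: "t": time; "joint_positions": joint angles; "joint_velocities": joint speeds; "effort": joint torques, N m; "ee_pos": TCP position; "tcp_rot": TCP orientation; "force": force on the tool from outside, world axes, zero at the start; "wrist_torque": the same for the moment, N m; "opening": opening from 0.0 (shut) to 1.0 (fully open); "finger_force": force on a finger pad.
Only numpy, scipy, OpenCV 4.12 (cv2) and the standard library are available. Lean on these libraries where they do the work, as an engineer would, in place of code of your own. Each camera call takes 0.05 s, during which the arm holds its last target. There are 200 camera calls.

## Working session

There is one attempt and no reset: what is moved stays moved. The work goes in short steps, Python scripts to look and compute and a tool call to move; the robot and the scene stay as the last step left them, time stands still between calls to the robot, and variables do not carry over. Pictures are saved under pics/ and viewed, at most 10 in all, crops included, and the job is handed in when it is done.

Besides the shell and the picture viewer there is one more tool, called after "Emit:" by a JSON object that holds its "op" and its "data". jog_arm: Moves the arm, as the interface text tells. Its arguments: {"type":"object","properties":{"motion":{"type":"array"},"grip_force":{"type":"number"}},"required":["motion"]}

```bash
mkdir -p pics; cat > h.py <<'E'
import numpy as np, cv2
from bench import r
def cloud(f):
    h,w=f['range_z'].shape
    u,v=np.meshgrid(np.arange(w),np.arange(h))
    p=cv2.undistortPoints(np.stack([u,v],-1).reshape(-1,1,2).astype(np.float64),f['mtx'],f['dist_coeffs']).reshape(h,w,2)
    z=f['range_z'].astype(float)
    c=np.dstack([p[...,0]*z,p[...,1]*z,z])
    X=(c-f['t'])@f['R']
    X[z==0]=np.nan
    return X
E
python3 - <<'E'
from h import *
s=r.state(); print(s); print(r.pinch_z)
for n in ['top','side']:
    f=r.grab_frame(n); cv2.imwrite(f'pics/{n}0.png',f['img']); np.savez(f'{n}0.npz',X=cloud(f),img=f['img'])
    print(n,-f['R'].T@f['t'],f['R'][2])
E
```

```text
{'t': 0.0, 'joint_positions': array([ 6.50803071e+01,  2.06002778e+01,  8.65992503e+01, -1.53545911e-03,
        7.29087911e+01, -6.59513100e+00]), 'joint_velocities': array([-0.04486129,  0.09483599,  0.08396753, -0.04815442,  0.05963777,
        0.06383566]), 'effort': array([ 2.42426926e-03, -5.27621627e+01, -2.78622293e+01,  3.39838971e-05,
        1.33585473e-02, -4.48440005e-06]), 'ee_pos': array([0.18834819, 0.56889523, 0.20392755]), 'tcp_rot': array([[-9.49293196e-01,  3.14391205e-01, -7.73337090e-04],
       [ 3.14392098e-01,  9.49291648e-01, -1.72530769e-03],
       [ 1.91700878e-04, -1.88095392e-03, -9.99998213e-01]]), 'force': array([0.00457833, 0.18105061, 0.04054532]), 'wrist_torque': array([-0.08457404,  0.00736046, -0.01469366]), 'finger_force': 0.0, 'opening': 0.9981590769803582}
0.0187
top [ 0.28398749 -0.24561788  1.21515244] [ 0.14711343 -0.02923136 -0.9886876 ]
side [ 0.048074   -1.1389849   0.79636839] [ 0.34088095  0.74818834 -0.56922261]
```

View pics/top0.png

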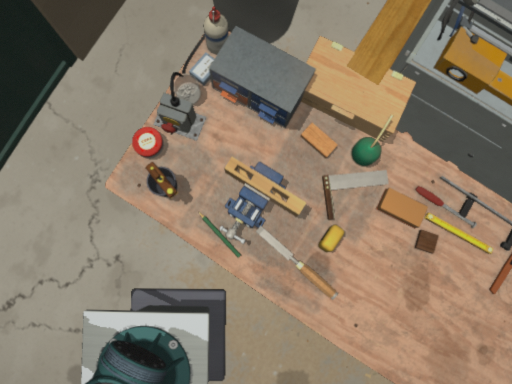

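View pics/side0.png

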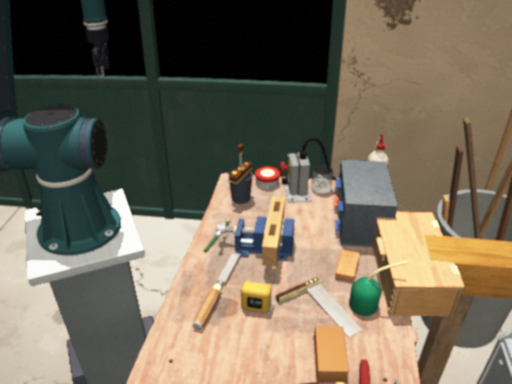

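The top view shows the pot with the gauge at about (160,180), the rail at (265,187) and the vice at (245,205). The chisel is at (295,260), the pencil at (220,236), the square at (350,185) and the offcut at (318,139). The side view agrees, with the gauge at (241,172) and the rail at (274,230). Next I'll take positions from the depth clouds.

```bash
python3 - <<'E'
from h import *
def load(n):
    d=np.load(n+'0.npz'); return d['X'],d['img']
T,ti=load('top'); S,si=load('side')
for n,(u,v) in dict(pot=(160,180),rail=(265,187),table=(200,200),waste=(318,139),red=(147,140)).items(): print(n,T[v,u].round(3))
# rail: points z 0.088..0.102 near rail
c=T[187,265]
for nm,X in(('top',T),('side',S)):
    m=(abs(X[...,2]-.095)<.006)&(np.hypot(X[...,0]-c[0],X[...,1]-c[1])<.18)
    m=m.astype(np.uint8); k,l,st,ce=cv2.connectedComponentsWithStats(m)
    i=1+np.argmax(st[1:,4]); P=X[l==i]
    (cx,cy),(w,h),a=cv2.minAreaRect((P[:,:2]*1000).astype(np.float32))
    print(nm,'rail',cx,cy,w,h,a,'z',np.median(P[:,2]),len(P))
    c2=T[180,160]
    d=np.hypot(X[...,0]-c2[0],X[...,1]-c2[1])<.07
    for lo,hi in((.03,.078),(.078,.092),(.097,.112),(.112,.18)):
        P=X[d&(X[...,2]>lo)&(X[...,2]<hi)]
        if len(P)>5: print(nm,lo,hi,len(P),cv2.minAreaRect((P[:,:2]*1000).astype(np.float32)),P.mean(0).round(4),P[:,2].max().round(4))
v0=cv2.resize(ti[100:260,120:340],None,fx=3.5,fy=3.5,interpolation=cv2.INTER_CUBIC)
cv2.imwrite('pics/topc.png',v0)
v0=cv2.resize(si[135:275,195:320],None,fx=4,fy=4,interpolation=cv2.INTER_CUBIC)
cv2.imwrite('pics/sidec.png',v0)
E
```

```text
pot [ 0.466 -0.05   0.116]
rail [ 0.456 -0.297  0.096]
table [ 0.435 -0.134 -0.005]
waste [ 0.595 -0.437  0.022]
red [0.581 0.002 0.038]
top rail 459.8643798828125 -295.3758850097656 208.80758666992188 35.074825286865234 58.54450225830078 z 0.09430280048215496 1023
top 0.03 0.078 143 ((468.0542907714844, -44.97877502441406), (57.90113067626953, 60.207759857177734), 31.917118072509766) [ 0.4737 -0.0377  0.0556] 0.0774
top 0.078 0.092 129 ((464.5642395019531, -46.49622344970703), (77.96697998046875, 69.11410522460938), 10.971680641174316) [ 0.4698 -0.0456  0.0841] 0.0916
top 0.097 0.112 301 ((469.6494445800781, -47.90382766723633), (95.33329772949219, 24.776325225830078), 38.99833679199219) [ 0.4692 -0.0493  0.1046] 0.1117
top 0.112 0.18 44 ((456.7864990234375, -59.2153434753418), (53.50753402709961, 12.730875015258789), 36.63228988647461) [ 0.4569 -0.0599  0.1433] 0.1799
side rail 462.2388610839844 -294.09185791015625 214.2358856201172 34.51369857788086 58.7013053894043 z 0.09532340784273066 634
side 0.03 0.078 303 ((471.8605651855469, -48.8480339050293), (67.31571197509766, 63.28679275512695), 1.0043972730636597) [ 0.4676 -0.0634  0.0552] 0.078
side 0.078 0.092 117 ((471.3437194824219, -52.57621765136719), (85.84654235839844, 68.09776306152344), 68.91456604003906) [ 0.4709 -0.0573  0.0858] 0.0918
side 0.097 0.112 168 ((473.7646789550781, -49.89138412475586), (97.92135620117188, 28.024635314941406), 41.891937255859375) [ 0.4718 -0.0544  0.1045] 0.1116
side 0.112 0.18 88 ((459.88397216796875, -60.89771270751953), (52.48715591430664, 12.626399040222168), 41.15614318847656) [ 0.4695 -0.0539  0.1451] 0.1796
```

View pics/topc.png

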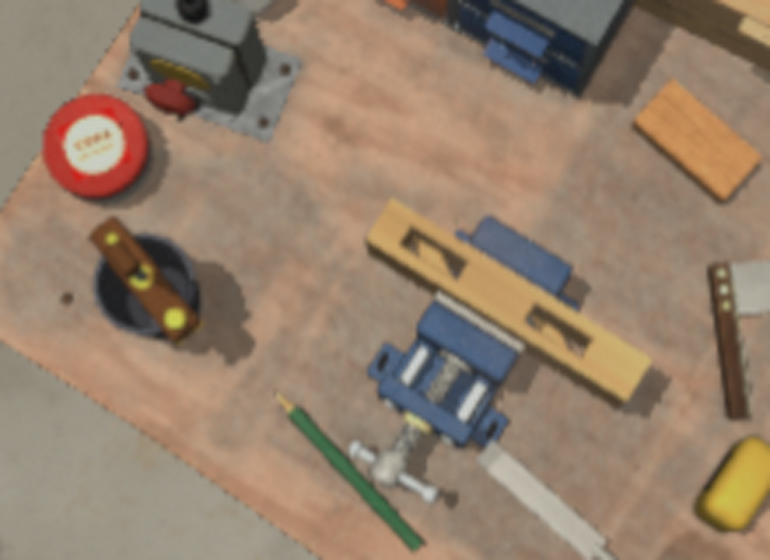

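View pics/sidec.png

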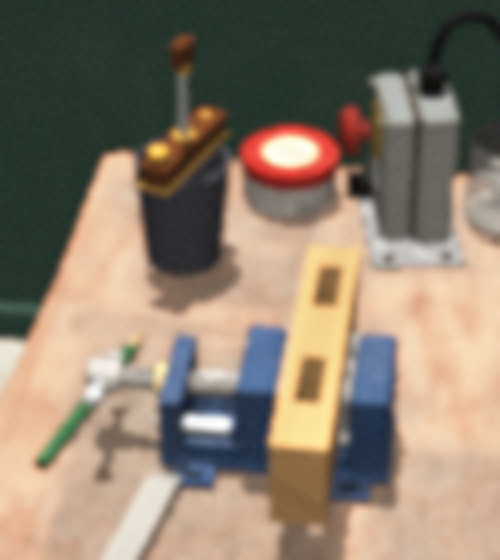

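The top crop shows the thumb screw near (175,318), so gauge yaw is about −50°. The mortises are at (435,252) and (560,330), and rail yaw is about −31°. The side crop shows the vice clear of the gauge, and the rod standing about 12 mm below the sole. I'll move above the pot, then the rail, and look with the wrist camera.

Emit:
{"op": "jog_arm", "data": {"motion": [[1,[-0.77,-0.83,-0.26],0],[1,[-0.77,-0.83,-0.26],0],[1,[-0.77,-0.83,-0.26],0],[1,[-0.77,-0.83,-0.26],0],[1,[-0.77,-0.83,-0.26],0],[1,[-0.77,-0.83,-0.26],0],[1,[-0.77,-0.83,-0.26],0],[1,[-0.77,-0.83,-0.26],0]]}}

```text
t: 0.9
ee_pos: [0.3323, 0.2563, 0.284]
tcp_rot: [[-0.947, 0.32, 0.003], [0.32, 0.947, -0.001], [-0.003, -0.0, -1.0]]
force: [0.6, -0.0, -0.2]
opening: 1.001
finger_force: 0.0
```

Emit:
{"op": "jog_arm", "data": {"motion": [[1,[-0.77,-0.83,-0.26],0.338],[1,[-0.77,-0.83,-0.26],0.338],[1,[-0.77,-0.83,-0.26],0.338],[1,[-0.77,-0.83,-0.26],0.338],[1,[-0.77,-0.83,-0.26],0.338],[1,[-0.77,-0.83,-0.26],0.338],[1,[-0.77,-0.83,-0.26],0.338],[1,[-0.77,-0.83,-0.26],0.338],[1,[-0.77,-0.83,-0.26],0.338],[1,[-0.77,-0.83,-0.26],0.338],[1,[-0.77,-0.83,-0.26],0.338],[1,[-0.77,-0.83,-0.26],0.338],[1,[-0.77,-0.83,-0.26],0.338],[1,[-0.77,-0.83,-0.26],0.338],[1,[-0.77,-0.83,-0.26],0.338],[1,[-0.77,-0.83,-0.26],0.338],[1,[-0.77,-0.83,-0.26],0.338]]}}

```text
t: 2.6
ee_pos: [0.4706, -0.0481, 0.3606]
tcp_rot: [[0.764, 0.645, -0.0], [0.645, -0.764, 0.0], [-0.0, -0.0, -1.0]]
force: [-0.1, -0.0, 0.4]
opening: 0.999
finger_force: 0.0
```

```bash
python3 - <<'E'
from h import *
s=r.state(); print(s['t'],s['ee_pos'],s['tcp_rot'].round(3),s['joint_positions'].round(1))
f=r.grab_frame('wrist'); X=cloud(f); cv2.imwrite('pics/w1.png',f['img']); np.savez('w1.npz',X=X,img=f['img'])
print(-f['R'].T@f['t'],f['R'][2])
d=np.hypot(X[...,0]-.47,X[...,1]+.05)<.07
for lo,hi in((.078,.092),(.097,.112),(.115,.15),(.155,.19)):
    P=X[d&(X[...,2]>lo)&(X[...,2]<hi)]
    if len(P)>5: print(lo,hi,len(P),cv2.minAreaRect((P[:,:2]*1000).astype(np.float32)),P.mean(0).round(4),P[:,2].max().round(4),np.median(P[:,2]).round(4))
E
```

```text
2.6 [ 0.47062648 -0.04807406  0.36057324] [[ 0.764  0.645 -0.   ]
 [ 0.645 -0.764  0.   ]
 [-0.    -0.    -1.   ]] [-14.2   3.4  87.2  -0.   89.4  35.6]
[ 0.52436648 -0.00222966  0.52868288] [-0.21465357 -0.18080973 -0.95980815]
0.078 0.092 374 ((469.5352478027344, -43.69953536987305), (70.89635467529297, 71.13701629638672), 65.91815948486328) [ 0.4674 -0.0435  0.0832] 0.0897 0.0835
0.097 0.112 954 ((470.5247497558594, -45.93880081176758), (94.20470428466797, 24.022480010986328), 39.84124755859375) [ 0.4778 -0.0398  0.104 ] 0.1118 0.104
0.155 0.19 227 ((470.5578308105469, -46.138328552246094), (22.31982421875, 11.334233283996582), 40.041378021240234) [ 0.4717 -0.0453  0.1806] 0.184 0.1814
```

View pics/w1.png

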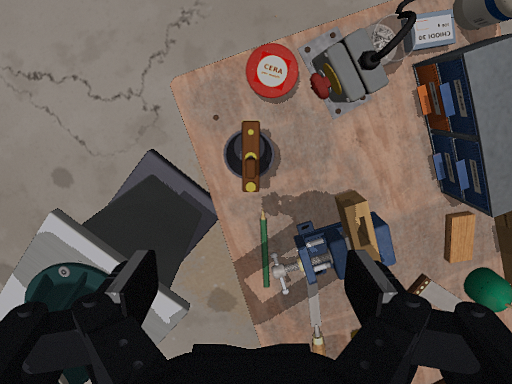

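The wrist view shows the gauge at (250,157) in the pot, and the cloud puts its centre at (0.4705, −0.046) with yaw −50°. The grip top is at 0.1815. Now for a look down into the mortises.

Emit:
{"op": "jog_arm", "data": {"motion": [[1,[-0.747,0.67,0.367],-0.051],[1,[-0.747,0.67,0.367],-0.051],[1,[-0.747,0.67,0.367],-0.051],[1,[-0.747,0.67,0.367],-0.051],[1,[-0.747,0.67,0.367],-0.051],[1,[-0.747,0.67,0.367],-0.051],[1,[-0.747,0.67,0.367],-0.051],[1,[-0.747,0.67,0.367],-0.051],[1,[-0.747,0.67,0.367],-0.051],[1,[-0.747,0.67,0.367],-0.051]]}}

```text
t: 3.65
ee_pos: [0.4285, -0.3455, 0.2511]
tcp_rot: [[0.524, 0.852, 0.0], [0.852, -0.524, 0.0], [0.0, 0.0, -1.0]]
force: [-0.5, 1.1, -0.3]
opening: 1.001
finger_force: 0.0
```

```bash
python3 - <<'E'
from h import *
s=r.state(); print(s['t'],s['ee_pos'],s['tcp_rot'].round(3))
Z=[]
for i in range(4):
    f=r.grab_frame('wrist'); X=cloud(f); Z.append(X)
cv2.imwrite('pics/w2.png',f['img']); X=np.nanmedian(Z,0); np.savez('w2.npz',X=X,img=f['img'])
m=((abs(X[...,2]-.095)<.006)&(np.hypot(X[...,0]-.46,X[...,1]+.295)<.16)).astype(np.uint8)
k,l,st,ce=cv2.connectedComponentsWithStats(m); i=1+np.argmax(st[1:,4]); P=X[l==i]
print(st[i]);R=cv2.minAreaRect((P[:,:2]*1000).astype(np.float32)); print(R,np.median(P[:,2]))
cs,hi=cv2.findContours((l==i).astype(np.uint8),cv2.RETR_CCOMP,cv2.CHAIN_APPROX_NONE)
for c,h in zip(cs,hi[0]):
    if h[3]>=0 and cv2.contourArea(c)>60:
        q=X[c[:,0,1],c[:,0,0]]; print('hole',cv2.minAreaRect((q[:,:2]*1000).astype(np.float32)),cv2.boundingRect(c))
a=np.radians(58.6); uy=np.array([np.cos(a),np.sin(a)]); ux=np.array([uy[1],-uy[0]]); c0=np.array(R[0])/1000
d=X[...,:2]-c0; x=d@ux; y=d@uy
inside=(abs(x)<.015)&(X[...,2]<.075)&(abs(y)<.1)&(X[...,2]>.03)
for nm,yc in(('a',.06),('b',-.04)):
    g=inside&(abs(y-yc)<.024)&(abs(x)<.006); z=X[g][:,2]; print(nm,len(z),np.histogram(z*1000,bins=np.arange(30,76,3)))
E
```

```text
3.65 [ 0.42847365 -0.34552677  0.25114642] [[ 0.524  0.852  0.   ]
 [ 0.852 -0.524  0.   ]
 [ 0.     0.    -1.   ]]
[ 234    0   37  216 5999]
((460.5286560058594, -294.6030578613281), (210.1359100341797, 34.051944732666016), 58.41120910644531) 0.0939809047759479
hole ((439.9488220214844, -328.28692626953125), (47.05714416503906, 16.588041305541992), 58.557464599609375) (244, 131, 17, 46)
hole ((491.4714050292969, -243.32595825195312), (46.80896759033203, 16.35673713684082), 58.41484069824219) (243, 25, 18, 52)
a 370 (array([  0,   9,   1,   8,   9,   1,  11,   3,   9,   6, 281,   8,  11,
         5,   8]), array([30, 33, 36, 39, 42, 45, 48, 51, 54, 57, 60, 63, 66, 69, 72, 75]))
b 291 (array([  0,  10,   4, 211,  11,   9,   1,  10,   1,  11,   0,  11,   0,
        11,   1]), array([30, 33, 36, 39, 42, 45, 48, 51, 54, 57, 60, 63, 66, 69, 72, 75]))
```

View pics/w2.png

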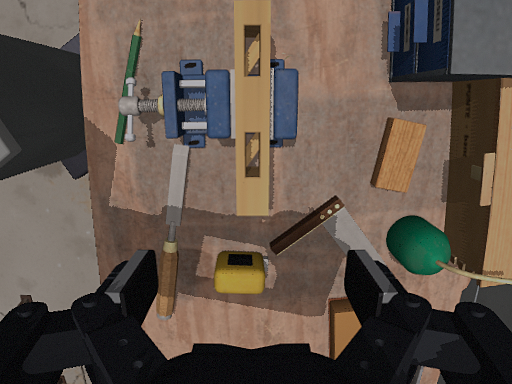

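The wrist view shows both mortises, at (252,50) and (252,152). Depth inside puts the bottom of mortise a at about 0.0615 (depth about 33 mm) and b at about 0.0405 (about 54 mm). So a, centred at (0.4915, −0.2433), is the shallower one. Next I'll fetch the gauge.

Emit:
{"op": "jog_arm", "data": {"motion": [[1,[0.924,-0.404,0.067],0.051],[1,[0.924,-0.404,0.067],0.051],[1,[0.924,-0.404,0.067],0.051],[1,[0.924,-0.404,0.067],0.051],[1,[0.924,-0.404,0.067],0.051],[1,[0.924,-0.404,0.067],0.051],[1,[0.924,-0.404,0.067],0.051],[1,[0.924,-0.404,0.067],0.051],[1,[0.924,-0.404,0.067],0.051]]}}

```text
t: 4.75
ee_pos: [0.4706, -0.0474, 0.231]
tcp_rot: [[0.765, 0.644, 0.001], [0.644, -0.765, -0.001], [-0.0, 0.001, -1.0]]
force: [0.1, -0.2, -0.4]
opening: 1.0
finger_force: 0.0
```

```bash
python3 - <<'E'
from h import *
s=r.state(); R=s['tcp_rot']; print(s['t'],s['ee_pos'],R.round(4))
print('shift/0.3',(R.T@(np.array([.4705,-.046,.153])-s['ee_pos'])/.3).round(4))
print('yaw of y',np.degrees(np.arctan2(R[1,1],R[0,1])))
E
```

```text
4.75 [ 0.47056586 -0.04740768  0.2309739 ] [[ 7.654e-01  6.435e-01  6.000e-04]
 [ 6.435e-01 -7.654e-01 -1.100e-03]
 [-2.000e-04  1.200e-03 -1.000e+00]]
shift/0.3 [ 0.0029 -0.004   0.2599]
yaw of y -49.946302403458816
```

Emit:
{"op": "jog_arm", "data": {"motion": [[1,[0.003,-0.004,0.13],0],[1,[0.003,-0.004,0.2],0],[1,[0.003,-0.004,0.26],0],[1,[0.003,-0.004,0.26],0],[1,[0.003,-0.004,0.26],0],[-1,[0.003,-0.004,0.26],0],[-1,[0.003,-0.004,0.26],0],[-1,[0.003,-0.004,0.26],0],[-1,[0.003,-0.004,0.26],0],[-1,[0.003,-0.004,0.26],0],[-1,[0.003,-0.004,0.26],0],[-1,[0.003,-0.004,0.26],0],[-1,[0.003,-0.004,0.26],0],[-1,[0.003,-0.004,0.26],0],[-1,[0.003,-0.004,0.26],0]], "grip_force": 60}}

```text
t: 6.25
ee_pos: [0.4706, -0.0455, 0.1529]
tcp_rot: [[0.766, 0.643, 0.001], [0.643, -0.766, -0.0], [0.0, 0.001, -1.0]]
force: [0.3, -0.3, 4.7]
opening: 0.103
finger_force: 59.0
```

Emit:
{"op": "jog_arm", "data": {"motion": [[-1,[0,0,-0.02],0],[-1,[0,0,-0.05],0],[-1,[0,0,-0.09],0],[-1,[0,0,-0.14],0],[-1,[0,0,-0.2],0],[-1,[0,0,-0.26],0],[-1,[0,0,-0.31],0],[-1,[0,0,-0.333],0],[-1,[0,0,-0.333],0],[-1,[0,0,-0.333],0],[-1,[0,0,-0.333],0]]}}

```text
t: 7.35
ee_pos: [0.4696, -0.0452, 0.2517]
tcp_rot: [[0.766, 0.643, -0.002], [0.643, -0.766, 0.0], [-0.001, -0.001, -1.0]]
force: [-0.3, 0.6, -2.0]
opening: 0.106
finger_force: 58.7
```

```bash
cat > w.py <<'E'
from h import *
import sys
s=r.state(); R=s['tcp_rot']; p=s['ee_pos']; print(s['t'],p.round(4),s['force'].round(2),s['opening'])
for n in ('top','side'):
    X=cloud(r.grab_frame(n))
    d=np.hypot(X[...,0]-p[0],X[...,1]-p[1])<.07
    for lo,hi in((-.105,-.075),(-.075,-.023),(-.023,-.003)):
        P=X[d&(X[...,2]-p[2]>lo)&(X[...,2]-p[2]<hi)]
        if len(P)>5: print(n,lo,len(P),cv2.minAreaRect((P[:,:2]*1000).astype(np.float32)),np.percentile(P[:,2],[1,10,50,90,99]).round(4))
E
python3 - <<'E'
from w import *
f=r.grab_frame('side'); cv2.imwrite('pics/s3.png',cv2.resize(f['img'][80:280,170:340],None,fx=3,fy=3))
E
```

```text
7.35 [ 0.4696 -0.0452  0.2517] [-0.3   0.59 -1.99] 0.10622522609120219
top -0.075 299 ((456.25323486328125, -59.128326416015625), (62.83427810668945, 24.240339279174805), 39.93608093261719) [0.1861 0.1994 0.2035 0.2109 0.2215]
side -0.075 291 ((472.91845703125, -49.44724655151367), (99.12185668945312, 26.600770950317383), 38.179019927978516) [0.185  0.1881 0.203  0.2106 0.2259]
side -0.023 17 ((472.6712341308594, -47.00469207763672), (9.95757007598877, 8.065733909606934), 69.08484649658203) [0.2291 0.2304 0.2374 0.2438 0.245 ]
```

View pics/s3.png

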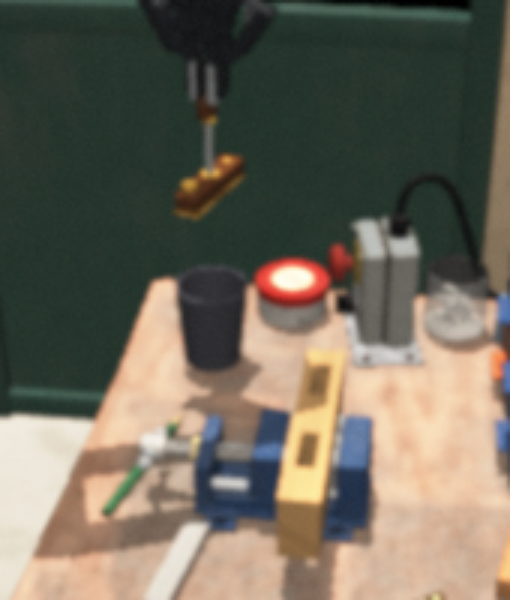

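The side crop shows the gauge hanging level from the gripper at about (210,185), with the pot still standing. Carrying it to mortise a.

Emit:
{"op": "jog_arm", "data": {"motion": [[-1,[-0.02,0.03,0],0],[-1,[-0.06,0.09,0],-0.01],[-1,[-0.12,0.18,0],-0.02],[-1,[-0.18,0.27,0],-0.03],[-1,[-0.24,0.36,0],-0.04],[-1,[-0.3,0.45,0],-0.05],[-1,[-0.34,0.51,0],-0.051],[-1,[-0.36,0.54,0],-0.051],[-1,[-0.369,0.553,0],-0.051],[-1,[-0.369,0.553,0.08],-0.051],[-1,[-0.369,0.553,0.16],-0.051],[-1,[-0.369,0.553,0.21],-0.051],[-1,[-0.369,0.553,0.24],-0.051],[-1,[-0.369,0.553,0.25],-0.051],[-1,[-0.369,0.553,0.25],-0.051],[-1,[-0.369,0.553,0.25],-0.051]]}}

```text
t: 9.1
ee_pos: [0.4928, -0.2438, 0.1784]
tcp_rot: [[0.524, 0.851, 0.001], [0.851, -0.524, -0.001], [-0.0, 0.002, -1.0]]
force: [-0.8, -0.6, -1.7]
opening: 0.109
finger_force: 58.7
```

```bash
python3 - <<'E'
from w import *
print(R.round(4))
E
```

```text
9.1 [ 0.4928 -0.2438  0.1784] [-0.75 -0.6  -1.71] 0.10878428450265379
top -0.105 232 ((485.36016845703125, -261.36151123046875), (103.16835021972656, 83.88148498535156), 37.09413146972656) [0.0737 0.0748 0.0941 0.0971 0.0991]
top -0.075 150 ((491.6952209472656, -246.05288696289062), (95.45332336425781, 24.170930862426758), 58.38953399658203) [0.1103 0.1226 0.1302 0.1393 0.143 ]
side -0.105 232 ((485.3555908203125, -253.84759521484375), (115.12102508544922, 87.08094024658203), 66.36048126220703) [0.0735 0.0754 0.0949 0.097  0.0987]
side -0.075 260 ((493.9065246582031, -246.11610412597656), (95.3312759399414, 24.24527359008789), 58.642669677734375) [0.1121 0.1181 0.1304 0.14   0.1518]
side -0.023 20 ((492.8119201660156, -246.2525634765625), (8.4293851852417, 5.349826812744141), 60.01826858520508) [0.1556 0.1566 0.1655 0.1743 0.1754]
[[ 5.244e-01  8.515e-01  1.200e-03]
 [ 8.515e-01 -5.244e-01 -9.000e-04]
 [-1.000e-04  1.500e-03 -1.000e+00]]
```

Emit:
{"op": "jog_arm", "data": {"motion": [[-1,[0,-0.004,0.015],0],[-1,[0,-0.004,0.03],0],[-1,[0,-0.004,0.036],0],[-1,[0,-0.004,0.042],0],[-1,[0,-0.004,0.046],0],[-1,[0,-0.004,0.05],0],[-1,[0,-0.004,0.054],0],[-1,[0,-0.004,0.058],0],[-1,[0,-0.004,0.062],0],[-1,[0,-0.004,0.062],0],[-1,[0,-0.004,0.062],0]]}}

```text
t: 10.3
ee_pos: [0.4921, -0.2436, 0.1599]
tcp_rot: [[0.525, 0.851, 0.002], [0.851, -0.525, -0.001], [-0.0, 0.002, -1.0]]
force: [0.8, 0.1, 5.2]
opening: 0.11
finger_force: 59.6
```

Emit:
{"op": "jog_arm", "data": {"motion": [[-1,[0,0,0.006],0],[-1,[0,0,0.012],0],[-1,[0,0,0.018],0],[-1,[0,0,0.024],0],[-1,[0,0,0.03],0],[-1,[0,0,0.036],0]]}}

```text
t: 10.9
ee_pos: [0.4921, -0.2436, 0.1491]
tcp_rot: [[0.525, 0.851, 0.002], [0.851, -0.525, -0.001], [-0.0, 0.003, -1.0]]
force: [0.9, -0.3, 5.0]
opening: 0.11
finger_force: 59.7
```

Emit:
{"op": "jog_arm", "data": {"motion": [[-1,[0,0,0.005],0],[-1,[0,0,0.01],0],[-1,[0,0,0.015],0],[-1,[0,0,0.018],0],[-1,[0,0,0.02],0],[-1,[0,0,0.021],0]]}}

```text
t: 11.5
ee_pos: [0.4921, -0.2436, 0.1427]
tcp_rot: [[0.525, 0.851, 0.002], [0.851, -0.525, -0.001], [-0.0, 0.002, -1.0]]
force: [-0.5, -0.4, 5.7]
opening: 0.107
finger_force: 59.7
```

Emit:
{"op": "jog_arm", "data": {"motion": [[-1,[0,0,0.0015],0],[-1,[0,0,0.003],0],[-1,[0,0,0.0045],0]]}}

```text
t: 11.8
ee_pos: [0.4921, -0.2436, 0.1414]
tcp_rot: [[0.525, 0.851, 0.002], [0.851, -0.525, -0.001], [-0.0, 0.002, -1.0]]
force: [0.2, -0.3, 4.9]
opening: 0.103
finger_force: 59.7
```

Emit:
{"op": "jog_arm", "data": {"motion": [[-1,[0,0,0.0015],0],[-1,[0,0,0.003],0]]}}

```text
t: 12.0
ee_pos: [0.4921, -0.2436, 0.1405]
tcp_rot: [[0.525, 0.851, 0.002], [0.851, -0.525, -0.001], [-0.0, 0.002, -1.0]]
force: [-0.4, -0.7, 5.6]
opening: 0.104
finger_force: 59.7
```

Emit:
{"op": "jog_arm", "data": {"motion": [[-1,[0,0,0.0015],0],[-1,[0,0,0.003],0]]}}

```text
t: 12.2
ee_pos: [0.4921, -0.2436, 0.1396]
tcp_rot: [[0.525, 0.851, 0.002], [0.851, -0.525, -0.001], [-0.0, 0.002, -1.0]]
force: [0.2, -0.7, 6.0]
opening: 0.105
finger_force: 59.7
```

Emit:
{"op": "jog_arm", "data": {"motion": [[-1,[0,0,0.0013],0],[-1,[0,0,0.0026],0]]}}

```text
t: 12.4
ee_pos: [0.4921, -0.2436, 0.1388]
tcp_rot: [[0.525, 0.851, 0.002], [0.851, -0.525, -0.001], [-0.0, 0.002, -1.0]]
force: [-0.1, 0.7, 5.1]
opening: 0.106
finger_force: 59.7
```

Emit:
{"op": "jog_arm", "data": {"motion": [[-1,[0,0,0.0013],0],[-1,[0,0,0.0026],0]]}}

```text
t: 12.6
ee_pos: [0.4921, -0.2436, 0.1381]
tcp_rot: [[0.525, 0.851, 0.002], [0.851, -0.525, -0.001], [-0.0, 0.002, -1.0]]
force: [0.3, -0.3, 4.7]
opening: 0.111
finger_force: 59.7
```

Emit:
{"op": "jog_arm", "data": {"motion": [[-1,[0,0,0.0013],0],[-1,[0,0,0.0026],0]]}}

```text
t: 12.8
ee_pos: [0.4922, -0.2437, 0.1376]
tcp_rot: [[0.525, 0.851, 0.002], [0.851, -0.525, -0.002], [-0.0, 0.003, -1.0]]
force: [-0.4, 0.6, 9.4]
opening: 0.107
finger_force: 60.2
```

Emit:
{"op": "jog_arm", "data": {"motion": [[-1,[0,0,0.0007],0],[-1,[0,0,0.0007],0],[-1,[0,0,0.0007],0]]}}

```text
t: 13.1
ee_pos: [0.4923, -0.2437, 0.1375]
tcp_rot: [[0.525, 0.851, 0.002], [0.851, -0.525, -0.002], [-0.0, 0.003, -1.0]]
force: [-0.5, 0.1, 8.5]
opening: 0.106
finger_force: 60.1
```

Emit:
{"op": "jog_arm", "data": {"motion": [[-1,[0,0,0.001],0],[-1,[0,0,0.001],0],[-1,[0,0,0.001],0],[-1,[0,0,0.001],0]]}}

```text
t: 13.5
ee_pos: [0.4922, -0.2437, 0.1374]
tcp_rot: [[0.525, 0.851, 0.002], [0.851, -0.525, -0.002], [-0.0, 0.003, -1.0]]
force: [-0.7, 0.3, 11.0]
opening: 0.105
finger_force: 60.2
```

```bash
python3 w.py
```

```text
13.5 [ 0.4922 -0.2437  0.1374] [-0.69  0.29 10.96] 0.10508869622329604
top -0.105 46 ((455.69879150390625, -224.72023010253906), (87.62251281738281, 47.690399169921875), 59.16617965698242) [0.0334 0.0342 0.041  0.0601 0.0619]
top -0.075 600 ((468.8536376953125, -255.61355590820312), (88.78450775146484, 114.45124053955078), 1.4097099304199219) [0.0638 0.0679 0.0729 0.0991 0.1141]
top -0.023 59 ((488.07476806640625, -244.52529907226562), (93.46996307373047, 21.44880485534668), 62.339508056640625) [0.1145 0.1148 0.1184 0.1247 0.1272]
side -0.105 17 ((479.1449890136719, -269.2575378417969), (101.10424041748047, 86.59239196777344), 4.581930160522461) [0.0342 0.0358 0.0415 0.06   0.0619]
side -0.075 527 ((485.8720397949219, -253.02023315429688), (117.27758026123047, 97.19776916503906), 60.99763870239258) [0.066  0.0697 0.0813 0.1095 0.1141]
side -0.023 141 ((492.1500244140625, -245.43658447265625), (88.80081939697266, 22.51352882385254), 58.73465347290039) [0.1144 0.1148 0.1165 0.1251 0.131 ]
```

Emit:
{"op": "jog_arm", "data": {"motion": [[-1,[0,0,-0.005],0],[-1,[0,0,-0.015],0],[-1,[0,0,-0.035],0],[-1,[0,0,-0.07],0],[-1,[0,0,-0.12],0],[-1,[0,0,-0.18],0],[-1,[0,0,-0.24],0],[-1,[0,0,-0.3],0],[-1,[0,0,-0.35],0],[-1,[0,0,-0.38],0],[-1,[0,0,-0.4],0],[-1,[0,0,-0.4],0],[-1,[0,0,-0.4],0]]}}

```text
t: 14.9
ee_pos: [0.4908, -0.2428, 0.2553]
tcp_rot: [[0.525, 0.851, -0.001], [0.851, -0.525, 0.0], [-0.0, -0.001, -1.0]]
force: [0.1, 0.0, -1.3]
opening: 0.104
finger_force: 58.7
```

Emit:
{"op": "jog_arm", "data": {"motion": [[-1,[0.02,-0.015,0],0],[-1,[0.07,-0.055,0],0.01],[-1,[0.15,-0.12,0],0.02],[-1,[0.23,-0.18,0],0.03],[-1,[0.31,-0.24,0],0.04],[-1,[0.39,-0.3,0],0.05],[-1,[0.45,-0.35,0],0.051],[-1,[0.5,-0.39,0],0.051],[-1,[0.52,-0.405,0],0.051],[-1,[0.524,-0.409,0],0.051],[-1,[0.524,-0.409,0],0.051],[-1,[0.524,-0.409,0],0.051]]}}

```text
t: 16.1
ee_pos: [0.4693, -0.0456, 0.2557]
tcp_rot: [[0.766, 0.642, -0.0], [0.642, -0.766, -0.0], [-0.0, 0.0, -1.0]]
force: [0.4, 0.4, -1.8]
opening: 0.105
finger_force: 58.7
```

```bash
python3 - <<'E'
from w import *
print(R.round(3))
for n in ('top','side'):
    X=cloud(r.grab_frame(n)); P=X[(np.hypot(X[...,0]-.47,X[...,1]+.045)<.06)&(abs(X[...,2]-.083)<.006)]
    print(n,len(P),cv2.minAreaRect((P[:,:2]*1000).astype(np.float32)))
E
```

```text
16.1 [ 0.4693 -0.0456  0.2557] [ 0.44  0.37 -1.78] 0.10456847284220847
top -0.075 157 ((453.2573547363281, -61.18077850341797), (57.554893493652344, 24.312808990478516), 40.234867095947266) [0.2147 0.2252 0.2311 0.2324 0.2327]
top -0.023 126 ((451.6762390136719, -62.45442199707031), (51.27838897705078, 22.42038345336914), 41.8144416809082) [0.2328 0.233  0.2346 0.2415 0.2437]
side -0.075 182 ((472.0809326171875, -49.531349182128906), (97.54685974121094, 25.567161560058594), 40.278385162353516) [0.1822 0.1973 0.2231 0.2313 0.2326]
side -0.023 137 ((473.64776611328125, -47.715003967285156), (97.29808807373047, 23.43390464782715), 42.154075622558594) [0.2327 0.2333 0.2351 0.2437 0.2506]
[[ 0.766  0.642 -0.   ]
 [ 0.642 -0.766 -0.   ]
 [-0.     0.    -1.   ]]
top 134 ((466.9896545410156, -46.670562744140625), (65.09490966796875, 69.92562866210938), 44.419979095458984)
side 149 ((471.9566955566406, -44.1990966796875), (73.8812026977539, 64.7804946899414), 67.01966857910156)
```

Emit:
{"op": "jog_arm", "data": {"motion": [[-1,[0.003,0,0.02],0],[-1,[0.003,0,0.06],0],[-1,[0.003,0,0.11],0],[-1,[0.003,0,0.16],0],[-1,[0.003,0,0.21],0],[-1,[0.003,0,0.26],0],[-1,[0.003,0,0.3],0],[-1,[0.003,0,0.33],0],[-1,[0.003,0,0.355],0],[-1,[0.003,0,0.375],0],[-1,[0.003,0,0.388],0],[-1,[0.003,0,0.396],0],[-1,[0.003,0,0.4],0],[-1,[0.003,0,0.4],0],[-1,[0.003,0,0.4],0]]}}

```text
t: 17.8
ee_pos: [0.47, -0.0443, 0.1361]
tcp_rot: [[0.766, 0.643, 0.0], [0.643, -0.766, -0.0], [0.0, 0.0, -1.0]]
force: [0.0, -0.0, -1.8]
opening: 0.11
finger_force: 58.7
```

Emit:
{"op": "jog_arm", "data": {"motion": [[-1,[0,0,0.001],0],[-1,[0,0,0.002],0],[-1,[0,0,0.003],0],[-1,[0,0,0.004],0],[-1,[0,0,0.005],0],[-1,[0,0,0.006],0],[-1,[0,0,0.007],0],[-1,[0,0,0.008],0],[-1,[0,0,0.009],0],[-1,[0,0,0.01],0],[-1,[0,0,0.011],0],[-1,[0,0,0.012],0],[-1,[0,0,0.013],0],[-1,[0,0,0.014],0],[-1,[0,0,0.015],0]]}}

```text
t: 19.3
ee_pos: [0.4698, -0.0442, 0.1313]
tcp_rot: [[0.766, 0.643, -0.0], [0.643, -0.766, -0.0], [-0.0, 0.0, -1.0]]
force: [1.0, 0.5, -1.1]
opening: 0.106
finger_force: 58.7
```

Going down in 0.3 mm rows and watching the force for the rim.

Emit:
{"op": "jog_arm", "data": {"motion": [[-1,[0,0,0.001],0],[-1,[0,0,0.002],0],[-1,[0,0,0.003],0],[-1,[0,0,0.004],0],[-1,[0,0,0.005],0],[-1,[0,0,0.006],0],[-1,[0,0,0.007],0],[-1,[0,0,0.008],0]]}}

```text
t: 20.1
ee_pos: [0.4698, -0.0442, 0.1289]
tcp_rot: [[0.766, 0.643, -0.0], [0.643, -0.766, -0.0], [-0.0, 0.0, -1.0]]
force: [0.4, 0.0, -1.9]
opening: 0.105
finger_force: 58.7
```

Emit:
{"op": "jog_arm", "data": {"motion": [[-1,[0,0,0.001],0],[-1,[0,0,0.002],0],[-1,[0,0,0.002],0]]}}

```text
t: 20.4
ee_pos: [0.4698, -0.0442, 0.1283]
tcp_rot: [[0.766, 0.643, -0.0], [0.643, -0.766, -0.0], [-0.0, -0.0, -1.0]]
force: [0.0, 0.1, -1.3]
opening: 0.105
finger_force: 58.7
```

Emit:
{"op": "jog_arm", "data": {"motion": [[-1,[0,0,0.001],0],[-1,[0,0,0.002],0],[-1,[0,0,0.002],0]]}}

```text
t: 20.7
ee_pos: [0.47, -0.0443, 0.1278]
tcp_rot: [[0.766, 0.643, 0.0], [0.643, -0.766, -0.0], [0.0, 0.0, -1.0]]
force: [-0.2, -0.5, -1.8]
opening: 0.108
finger_force: 58.8
```

Emit:
{"op": "jog_arm", "data": {"motion": [[-1,[0,0,0.001],0],[-1,[0,0,0.002],0],[-1,[0,0,0.002],0]]}}

```text
t: 21.0
ee_pos: [0.4703, -0.0445, 0.1276]
tcp_rot: [[0.766, 0.643, 0.001], [0.643, -0.766, -0.001], [0.0, 0.001, -1.0]]
force: [-1.0, -0.2, 6.7]
opening: 0.106
finger_force: 59.6
```

Emit:
{"op": "jog_arm", "data": {"motion": [[-1,[0,0,0.001],0],[-1,[0,0,0.001],0]]}}

```text
t: 21.2
ee_pos: [0.4703, -0.0445, 0.1273]
tcp_rot: [[0.766, 0.643, 0.001], [0.643, -0.766, -0.001], [0.0, 0.001, -1.0]]
force: [-1.1, -1.5, 4.6]
opening: 0.105
finger_force: 59.6
```

Emit:
{"op": "jog_arm", "data": {"motion": [[-1,[0,0,0.001],0],[-1,[0,0,0.001],0]]}}

```text
t: 21.4
ee_pos: [0.4703, -0.0445, 0.127]
tcp_rot: [[0.766, 0.643, 0.001], [0.643, -0.766, -0.001], [0.0, 0.001, -1.0]]
force: [-0.4, -1.4, 4.9]
opening: 0.103
finger_force: 59.6
```

Emit:
{"op": "jog_arm", "data": {"motion": [[-1,[0,0,-0.0005],0],[-1,[0,0,-0.0005],0]], "grip_force": 20}}

```text
t: 21.6
ee_pos: [0.4702, -0.0444, 0.127]
tcp_rot: [[0.766, 0.643, 0.001], [0.643, -0.766, -0.0], [0.0, 0.001, -1.0]]
force: [-0.9, -1.5, 4.2]
opening: 0.106
finger_force: 59.6
```

Emit:
{"op": "jog_arm", "data": {"motion": [[-1,[0,0,-0.0005],0],[-1,[0,0,-0.0005],0],[-1,[0,0,-0.0005],0]]}}

```text
t: 21.9
ee_pos: [0.4701, -0.0443, 0.127]
tcp_rot: [[0.766, 0.643, 0.0], [0.643, -0.766, -0.0], [0.0, 0.0, -1.0]]
force: [-0.5, -1.5, 4.3]
opening: 0.105
finger_force: 59.6
```

Emit:
{"op": "jog_arm", "data": {"motion": [[-1,[0,0,-0.0007],0],[-1,[0,0,-0.0007],0],[-1,[0,0,-0.0007],0]]}}

```text
t: 22.2
ee_pos: [0.4699, -0.0442, 0.127]
tcp_rot: [[0.766, 0.643, 0.0], [0.643, -0.766, -0.0], [0.0, 0.0, -1.0]]
force: [0.0, 0.2, 2.6]
opening: 0.108
finger_force: 59.4
```

Emit:
{"op": "jog_arm", "data": {"motion": [[-1,[0,0,-0.0004],0],[-1,[0,0,-0.0004],0]]}}

```text
t: 22.4
ee_pos: [0.4698, -0.0442, 0.127]
tcp_rot: [[0.766, 0.643, -0.0], [0.643, -0.766, 0.0], [-0.0, -0.0, -1.0]]
force: [0.5, 0.0, 2.4]
opening: 0.109
finger_force: 59.3
```

Emit:
{"op": "jog_arm", "data": {"motion": [[-0.75,[0,0,0],0],[-0.7,[0,0,0],0],[-0.6,[0,0,0],0],[-0.5,[0,0,0],0],[-0.4,[0,0,0],0],[-0.2,[0,0,0],0],[-0.2,[0,0,0],0]]}}

```text
t: 23.1
ee_pos: [0.4698, -0.0442, 0.1271]
tcp_rot: [[0.766, 0.643, -0.0], [0.643, -0.766, -0.0], [-0.0, -0.0, -1.0]]
force: [0.2, -0.1, -0.3]
opening: 0.397
finger_force: 0.0
```

```bash
python3 - <<'E'
from w import *
E
```

```text
23.1 [ 0.4698 -0.0442  0.1271] [ 0.16 -0.13 -0.33] 0.3974250928532181
top -0.105 60 ((467.13214111328125, -46.52903747558594), (53.4097900390625, 54.70463943481445), 44.77663040161133) [0.0224 0.0254 0.0358 0.048  0.0503]
top -0.075 200 ((457.2174072265625, -54.19732666015625), (65.75313568115234, 70.0456314086914), 38.21696472167969) [0.0529 0.063  0.0854 0.1034 0.104 ]
top -0.023 130 ((453.1976318359375, -58.555030822753906), (55.067420959472656, 22.7265682220459), 38.718570709228516) [0.1043 0.1046 0.1064 0.1137 0.1168]
side -0.105 165 ((474.76171875, -50.32162857055664), (65.64691925048828, 51.7872200012207), 24.66267967224121) [0.0227 0.0246 0.0377 0.0485 0.0512]
side -0.075 390 ((472.2099914550781, -44.33973693847656), (99.62904357910156, 64.23527526855469), 66.97369384765625) [0.0524 0.0574 0.0796 0.1013 0.1039]
side -0.023 125 ((473.2745056152344, -47.98348617553711), (96.18352508544922, 22.053394317626953), 40.11595916748047) [0.1042 0.1049 0.1065 0.1148 0.1227]
```

Released, with the sole on the rim. I'll open fully, retreat straight up and look.

Emit:
{"op": "jog_arm", "data": {"motion": [[0.2,[0,0,0],0],[0.4,[0,0,0],0],[0.4,[0,0,0],0],[0.4,[0,0,-0.03],0],[0.4,[0,0,-0.1],0],[0.4,[0,0,-0.2],0],[0.4,[0,0,-0.35],0],[0.4,[0,0,-0.5],0],[0.4,[0,0,-0.65],0],[0.4,[0,0,-0.7],0],[0.4,[0,0,-0.7],0],[0.4,[0,0,-0.7],0]]}}

```text
t: 24.4
ee_pos: [0.4694, -0.0441, 0.3368]
tcp_rot: [[0.766, 0.643, -0.0], [0.643, -0.766, -0.0], [-0.0, -0.0, -1.0]]
force: [0.3, 0.1, -0.3]
opening: 0.7
finger_force: 0.0
```

```bash
python3 - <<'E'
from h import *
s=r.state(); print(s['t'],s['ee_pos'],s['force'])
f=r.grab_frame('wrist'); X=cloud(f); 
d=np.hypot(X[...,0]-.47,X[...,1]+.05)<.07
for lo,hi in((.078,.092),(.097,.112),(.13,.19)):
    P=X[d&(X[...,2]>lo)&(X[...,2]<hi)]
    if len(P)>5: print(lo,hi,len(P),cv2.minAreaRect((P[:,:2]*1000).astype(np.float32)),P.mean(0).round(4),np.percentile(P[:,2],[5,50,95]).round(4))
f=r.grab_frame('side'); cv2.imwrite('pics/s4.png',cv2.resize(f['img'][120:280,190:340],None,fx=3.5,fy=3.5))
E
```

```text
24.4 [ 0.46935833 -0.04410016  0.3368474 ] [ 0.25381967  0.12842848 -0.33245239]
0.078 0.092 434 ((474.6855163574219, -39.15361022949219), (78.30310821533203, 71.43592834472656), 41.279205322265625) [ 0.469  -0.0438  0.0832] [0.0791 0.0836 0.0851]
0.097 0.112 1104 ((469.45501708984375, -44.74835205078125), (94.99391174316406, 23.777118682861328), 40.522071838378906) [ 0.4753 -0.0398  0.104 ] [0.1018 0.1039 0.1057]
0.13 0.19 225 ((470.2497863769531, -44.53814697265625), (21.250072479248047, 11.365158081054688), 40.25163650512695) [ 0.4708 -0.0439  0.1546] [0.1479 0.1554 0.1566]
```

View pics/s4.png

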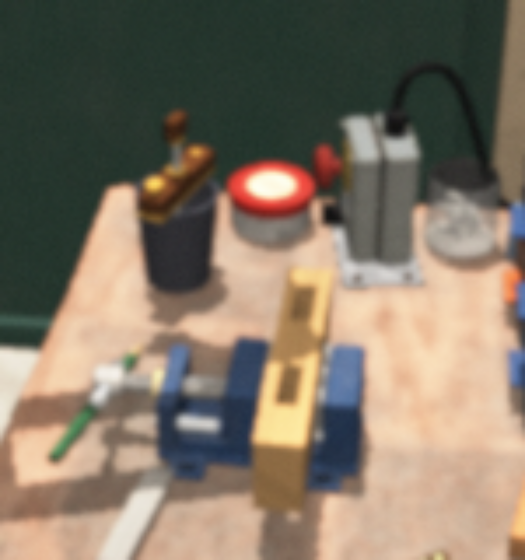

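The side crop shows the gauge upright in the pot, with the stock level on the rim at about (175,185). The grip top at 0.1556 means the rod is about 35 mm out.

```bash
python3 -c "
from bench import r
print(r.finish_job())"
```

```text
the job is handed in; nothing more can be done
None
```

The gauge is set to the shallower mortise (a), with about 35 mm of rod out, and it stands released and upright in the pot; I handed the job in at about 24 s of the 54 s allowed, and no verdict came back.

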